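Find the socket for the build plate's clamp nut

ROBOT

A 6-joint arm with a two-finger parallel gripper is mounted at the origin on the work surface. World frame = base frame: x ahead of the robot, y to its left, z up, the work surface at z = 0. Lengths are in mm, angles in rad, forces in N, time in s.
With the tool pointing down it reaches from about 300 to 775 mm from the base axis. Payload 14.6 kg.
Tool frame: the origin (TCP) lies on the centre line of the jaws, within the pads' length; the fingertips stand 19 mm ahead of it and the grasp point (between the pads) is the TCP (bot.tip_reach is the distance from the TCP to the fingertips, in mm); z points along the fingers, y is the line along which they close (so a half turn about z gives the same grasp; the last joint's range is limited). The gripper opens to 85 mm and grips with 20 to 120 N. Pads are 22 mm wide; open, the fingers measure 114 mm over their backs; the gripper's body (76 mm by 85 mm) begins 54 mm behind the grasp point. The pads swing forward as they close: fully open they stand 13 mm farther back than shut.
Start: joints at [-1.223, 0.3, 1.521, -0, 1.321, -0.067], TCP at [221.646, -503.351, 250.281] pointing down, gripper open.
Joint ranges: [-3.03, 3.03], [-0.79, 2.21], [0.23, 2.52], [-1.04, 4.18], [0, 3.07], [-2.55, 2.55]. Speed limits (rad/s): [2.22, 2.22, 2.57, 3.14, 3.14, 3.14].

INTERFACE

Orientations are given as a unit quaternion [w, x, y, z].
In Python, from rig import bot gives the robot as it stands. Calls block until the motion is done:
- bot.move_to(position, orientation): joint-space move of the TCP to a pose.
- bot.servo_line(position, attitude=None, speed=150, until_force=None): straight line of the TCP; attitude=None keeps the orientation; speed is the mean speed in mm/s. With until_force (N) it stops when the force on the tool has changed by that much, and returns True; else False.
- bot.move_joints(angles): joint-space move.
- bot.move_gripper(opening, grip_force=None): finger opening in mm; grip_force is the grip in N (None keeps the last); returns when the fingers have stopped.
- bot.dwell(seconds).
- bot.ik(position, orientation): joint angles nearest the present ones, or None.
- bot.read_state(): the state.
- bot.read_camera(name): name is "scene" or "top" or "wrist"; returns a dict with "image" (480x640x3 uint8, blue, green, red), "depth" (480x640 float32, mm along the optical axis (not along the pixel's ray), 0 where there is no reading), "fovy" (degrees; the focal length in pixels is half the picture's height over the tangent of half this angle, whatever the lens; pixels are square), "cx", "cy" (the principal point, pixels), "k1" (the pictures are not rectified: a ray, as slopes to the right and down, at radius r is drawn at 1 + k1 r^2 times it, then the intrinsics apply), "eye" and "attitude" of the camera in the world; the wrist camera has in their place "mount" (4x4, takes a point from camera to tool coordinates, whose origin is the TCP and whose axes are the flange's). Camera axes: x right, y down, z forward; pixel columns grow to the right and rows downward; lengths in mm; the calibration is good to about 2 mm. A picture is of the moment at which its call begins: read the wrist's pose just before it.
A pose or a line that the arm cannot do raises bot.MotionError and nothing moves.
- bot.finish_job(): hands the job in; it is judged then, once.
The state is a dict: "clock": time; "joint_positions": joint angles; "qvel": joint speeds; "effort": joint torques, N m; "ee_pos": TCP position; "tool_rot": TCP orientation; "ft_force": force on the tool from outside, world axes, zero at the start; "moment": the same for the moment, N m; "grip_width": finger opening in mm; "grip_force": force on a finger pad.
Only numpy, scipy, OpenCV 4.12 (cv2) and the standard library are available. Lean on these libraries where they do the work, as an engineer would, in place of code of your own. Each camera call takes 0.05 s, during which the arm holds its last target. There are 200 camera calls.

TASK

The clamp nut on the build plate (the one standing alone beside the printed parts, not the two spares on the grey bar) has to be undone, but nobody knows its size: try the socket wrenches from the rubber mat on it until you find the one that slides all the way down over the nut to the bottom of its steel cup. Finish while still gripping that socket, upright and fully seated on the nut; the two others must be standing upright on the mat, and the jar, the brush and the loose printed sample are to be left where they are.

Things in the scene. Friction and masses are not known exactly. Their poses are not given: they have to be found in the camera images.
- socket_a: narrowest of 3 steel sockets, mouth down; origin: centre of the mouth (underside), z up, x square to a flat; all its hexagons turned alike, flats every 60 deg. 80 mm tall: below 30 mm a hex tube 26.6 mm across flats, 30.7 across corners, bore 20.6 mm across flats, 26 deep, mouth bevelled 1.2; grip the solid hex head, 34 to 80 mm up, 26 mm across flats. 0.15 to 0.4 kg
- socket_b: middle of 3 steel sockets, mouth down; origin: centre of the mouth (underside), z up, x square to a flat; all its hexagons turned alike, flats every 60 deg. 80 mm tall: below 30 mm a hex tube 31.6 mm across flats, 36.5 across corners, bore 25.6 mm across flats, 26 deep, mouth bevelled 1.2; grip the solid hex head, 34 to 80 mm up, 26 mm across flats. 0.15 to 0.4 kg
- socket_c: widest of 3 steel sockets, mouth down; origin: centre of the mouth (underside), z up, x square to a flat; all its hexagons turned alike, flats every 60 deg. 80 mm tall: below 30 mm a hex tube 37.6 mm across flats, 43.4 across corners, bore 31.6 mm across flats, 26 deep, mouth bevelled 1.2; grip the solid hex head, 34 to 80 mm up, 26 mm across flats. 0.15 to 0.4 kg
- seat (a point): seat of the clamp nut: on the nut's axis at the floor of its round cup, 34 mm above the bench; z up, x square to a flat of the nut (flats every 60 deg). When the right socket is seated its origin is here. Too narrow a socket stops on the nut's top, about 20 mm above; too wide a one passes over the nut but stops on the cup's rim, 14 mm above. Clear for 75 mm around, above the rim
- nut_top (a point): centre of the clamp nut's top, 20 mm above the seat, same axes. The nut is fixed, hexagonal, top edge bevelled 1.5 mm, and 19, 24 or 30 mm across flats, changing from start to start; it stands in a fixed steel cup, 66 mm outside, bore 33.5, 39.3 or 46.2 mm to match. socket_a fits the 19 mm nut, socket_b the 24, socket_c the 30
- mat: flat black rubber mat, fixed, 160 mm (x) by 270 mm (y), 3 mm thick, on which the three sockets stand about 85 mm apart in a row along its y axis, in any order; origin at the centre of its underside
- fixture: fixed fixture: steel base 250 by 260 mm, on it the aluminium build plate, top 30 mm above the bench, with printed parts 46 mm tall 85 mm and more to the -y side of the nut; on its +x side a grey bar with the two spare nuts in like cups, 140 mm from the clamp nut; origin on the bench straight below the clamp nut, z up, axes as point seat
- jar: closed jar, 60 mm wide, 85 mm tall, bystander; origin at the centre of its underside
- brush: hand brush lying on the bench, bystander; origin at its underside
- sample: loose printed lattice sample, about 60 mm, bystander; origin at the centre of its underside

How it is judged (in metres and radians):
At the end, for the whole second after the job is handed in: one socket is gripped by the fingers (over 2 N) with its mouth within 3 mm of the cup's floor, within 3 mm of the nut's axis, upright within 0.06 rad and still; the other two stand upright (0.08 rad) and still on the mat, origins within its outline and under 6 mm above the bench (((horizontal distance between socket_a and seat below 0.003 m and z of socket_a in the frame of seat below 0.003 m and angle between socket_a's own z axis and vertical below 0.06 rad and linear speed of each of socket_a, socket_b, socket_c below 0.02 m/s and contact force between the fingers and socket_a above 2 N and x of socket_b in the frame of mat between -0.08 and 0.08 m and y of socket_b in the frame of mat between -0.135 and 0.135 m and z of each of socket_b, socket_c in the frame of mat below 0.006 m and angle between each of socket_b, socket_c's own z axis and vertical below 0.08 rad and x of socket_c in the frame of mat between -0.08 and 0.08 m and y of socket_c in the frame of mat between -0.135 and 0.135 m) or (horizontal distance between socket_b and seat below 0.003 m and z of socket_b in the frame of seat below 0.003 m and angle between socket_b's own z axis and vertical below 0.06 rad and linear speed of each of socket_b, socket_a, socket_c below 0.02 m/s and contact force between the fingers and socket_b above 2 N and x of socket_a in the frame of mat between -0.08 and 0.08 m and y of socket_a in the frame of mat between -0.135 and 0.135 m and z of each of socket_a, socket_c in the frame of mat below 0.006 m and angle between each of socket_a, socket_c's own z axis and vertical below 0.08 rad and x of socket_c in the frame of mat between -0.08 and 0.08 m and y of socket_c in the frame of mat between -0.135 and 0.135 m) or (horizontal distance between socket_c and seat below 0.003 m and z of socket_c in the frame of seat below 0.003 m and angle between socket_c's own z axis and vertical below 0.06 rad and linear speed of each of socket_c, socket_a, socket_b below 0.02 m/s and contact force between the fingers and socket_c above 2 N and x of socket_a in the frame of mat between -0.08 and 0.08 m and y of socket_a in the frame of mat between -0.135 and 0.135 m and z of each of socket_a, socket_b in the frame of mat below 0.006 m and angle between each of socket_a, socket_b's own z axis and vertical below 0.08 rad and x of socket_b in the frame of mat between -0.08 and 0.08 m and y of socket_b in the frame of mat between -0.135 and 0.135 m))); the arm keeps its last pose, push and grip.
It fails at once if the jar is pushed more than 30 mm away (distance of jar from where it was at the start of the episode above 0.03 m).
It fails at once if the brush is pushed more than 30 mm away (distance of brush from where it was at the start of the episode above 0.03 m).
It fails at once if the sample is pushed more than 30 mm away (distance of sample from where it was at the start of the episode above 0.03 m).
It also fails if it takes over 58 s, if anything falls off the work surface, if the arm or the gripper's body presses on something with over 40 N, if the wrist force passes 120 N, or if a joint passes its speed limit or range.

## Working session

There is one attempt and no reset: what is moved stays moved. The work goes in short steps, each a Python script; the robot and the scene stay as the last script left them, time stands still between calls to the robot, and variables do not carry over. Pictures are saved under pics/ and viewed, at most 10 in all, crops included, and the job is handed in when it is done.

```bash
ls; mkdir -p pics
python3 - <<'E'
from rig import bot
import cv2,numpy as np
for n in("top","scene"):
    c=bot.read_camera(n); cv2.imwrite(f"pics/{n}0.png",c["image"]); np.savez(f"pics/{n}0.npz",**c)
    print(n,{k:v for k,v in c.items() if k not in("image","depth")},(c["depth"]>0).mean())
s=bot.read_state();print(s)
E
```

```text
pics
top {'fovy': 52.24220999998232, 'cx': 318.38661369846074, 'cy': 239.2766118736124, 'k1': -0.12866378573039233, 'eye': array([544.80456891, 139.18097054, 841.70621848]), 'attitude': array([-0.02588307,  0.70950503, -0.70337111,  0.03466641])} 0.996025390625
scene {'fovy': 53.92776911344014, 'cx': 319.81194754521226, 'cy': 242.7286647190934, 'k1': -0.03422424637850681, 'eye': array([1342.73996496,  313.08263781,  687.62095125]), 'attitude': array([-0.26920792,  0.56439537,  0.69834457, -0.34828124])} 0.9960774739583333
{'clock': 0.1, 'joint_positions': array([-1.22262139e+00,  3.00431784e-01,  1.52152135e+00, -2.12251632e-05,
        1.32068214e+00, -6.65947246e-02]), 'qvel': array([-1.39592749e-03, -1.45825230e-03, -2.29865231e-03, -3.95974318e-05,
        1.27664797e-03, -5.87430883e-04]), 'effort': array([-2.13445164e-03, -5.44381607e+01, -3.62369192e+01, -1.44425935e-04,
        3.02620407e-03, -2.08484515e-06]), 'ee_pos': array([ 221.57054403, -503.19146204,  249.76813487]), 'tool_rot': array([-5.14705980e-04,  9.78572053e-01,  2.05904019e-01, -8.33318696e-05]), 'ft_force': array([-1.23140623,  1.26404709, -0.3345737 ]), 'moment': array([ 0.04499181, -0.02943122,  0.01901356]), 'grip_force': 0.0, 'grip_width': 85.3284808484151}
```

View pics/top0.png

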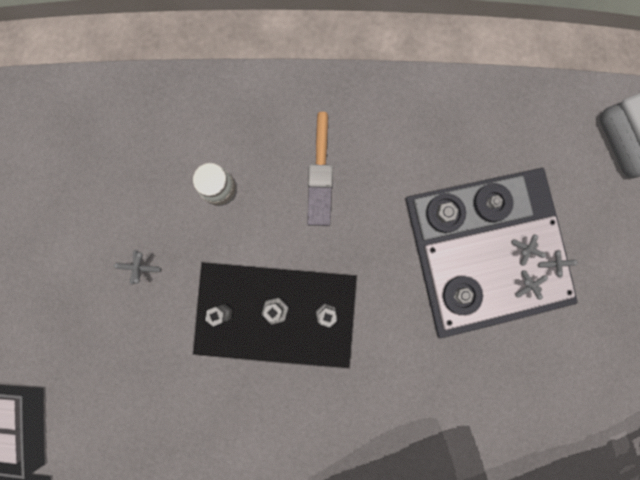

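View pics/scene0.png

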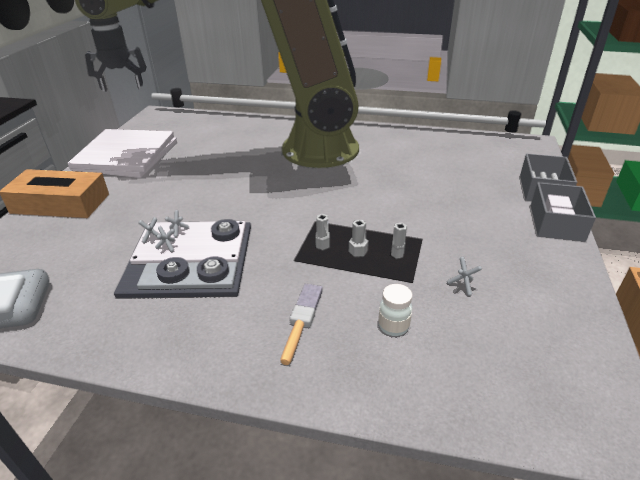

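The top view shows the mat with sockets at about (215,316), (275,311) and (327,316), the clamp nut at (464,296), the jar at (212,183), the brush at (320,170) and the sample at (140,267). In the scene view the sockets are at (322,232), (359,238) and (399,240), and the middle one is the widest.

```bash
cat > h.py <<'E'
import numpy as np, cv2
from scipy.spatial.transform import Rotation as R
def rot(q): return R.from_quat(np.r_[q[1:],q[0]])
def quat(r): x=r.as_quat(); return np.r_[x[3],x[:3]]
def down(yaw): # tool z down, tool y (closing line) at yaw+90deg in world
    return quat(R.from_euler('z',yaw)*R.from_euler('x',np.pi))
def camT(c,s=None):
    if "mount" in c:
        T=np.eye(4);T[:3,:3]=rot(s["tool_rot"]).as_matrix();T[:3,3]=s["ee_pos"]
        return T@np.array(c["mount"])
    T=np.eye(4);T[:3,:3]=rot(c["attitude"]).as_matrix();T[:3,3]=c["eye"];return T
def rays(c,uv,T):
    f=240/np.tan(np.radians(c["fovy"])/2)
    d=(np.atleast_2d(uv).astype(float)-[c["cx"],c["cy"]])/f
    u=d.copy()
    for _ in range(20): u=d/(1+c["k1"]*(u**2).sum(1,keepdims=True))
    return np.c_[u,np.ones(len(u))]@T[:3,:3].T, T[:3,3]
def onplane(c,uv,z,T):
    v,e=rays(c,uv,T); return e+v*((z-e[2])/v[:,2])[:,None]
def meet(o1,v1,o2,v2): # nearest point of two rays, and gap
    A=np.c_[v1,-v2]; t=np.linalg.lstsq(A,o2-o1,rcond=None)[0]
    p,q=o1+t[0]*v1,o2+t[1]*v2; return (p+q)/2,np.linalg.norm(p-q)
def load(n): return {k:v for k,v in np.load(n,allow_pickle=True).items()}
E
python3 - <<'E'
from h import *
a=load("pics/top0.npz");b=load("pics/scene0.npz");Ta,Tb=camT(a),camT(b)
P=dict(sL=((215,316),(400,228)),sM=((275,311),(359,224)),sR=((327,316),(322,218)),nut=((465,296),(225,227)),jar=((211,180),(397,293)))
for k,(p,q) in P.items():
    v,e=rays(a,p,Ta);w,g=rays(b,q,Tb);print(k,*[np.round(x,1) for x in meet(e,v[0],g,w[0])])
print(np.round(onplane(a,[(202,263),(357,275),(350,367),(194,354)],3,Ta),1))
E
```

```text
sL [488.9 291.1  76. ] 1.9
sM [497.7 199.2  80.1] 6.2
sR [491.2 116.5  80.8] 1.5
nut [ 521.4 -110.7   45.7] 3.3
jar [702.4 302.7  82.2] 3.9
[[574.  329.    3. ]
 [556.   62.4   3. ]
 [399.5  73.5   3. ]
 [418.3 339.8   3. ]]
```

Run:
```python
from rig import bot
from h import *
c=bot.read_camera("wrist");print(np.round(c["mount"],3),c["fovy"],c["cx"],c["cy"],c["k1"])
for i,(x,y,z) in enumerate([(500,-111,280),(480,-111,240),(470,170,300),(470,230,300)]):
    for yaw in(0,np.pi):
        try: print(i,yaw,bot.ik([x,y,z],down(yaw)))
        except Exception as e: print(e)
```

```text
[[ 1.0000e-03 -9.5600e-01 -2.9400e-01  7.5100e+01]
 [ 1.0000e+00  1.0000e-03  1.0000e-03  4.3000e-01]
 [-0.0000e+00 -2.9400e-01  9.5600e-01 -1.2353e+02]
 [ 0.0000e+00  0.0000e+00  0.0000e+00  1.0000e+00]] 65.93178902885758 317.0889026235838 238.8551656846996 -0.040564522889055404
0 0 [-2.89978385e-01  1.92716496e-01  1.58449272e+00 -4.44089210e-16
  1.36438344e+00  1.28081794e+00]
0 3.141592653589793 [-0.28997838  0.1927165   1.58449272  0.          1.36438344 -1.86077471]
1 0 [-3.01613259e-01  1.81173560e-01  1.69284697e+00 -4.44089210e-16
  1.26757212e+00  1.26918307e+00]
1 3.141592653589793 [-0.30161326  0.18117356  1.69284697  0.          1.26757212 -1.87240959]
2 0 [ 2.73766698e-01  1.51426806e-01  1.58643675e+00 -4.44089210e-16
  1.40372910e+00  1.84456303e+00]
2 3.141592653589793 [ 0.2737667   0.15142681  1.58643675  0.          1.4037291  -1.29702963]
3 0 [ 3.85097409e-01  2.05256807e-01  1.52329554e+00 -4.44089210e-16
  1.41304031e+00  1.95589374e+00]
3 3.141592653589793 [ 0.38509741  0.20525681  1.52329554  0.          1.41304031 -1.18569892]
```

```bash
python3 - <<'E'
from rig import bot
from h import *
for n,p in (("nut",(521,-111,54)),("mat",(494,200,83))):
    d=260
    for k,yaw in ((0,0),(1,np.pi)) if n=="nut" else ((1,np.pi),(0,0)):
        xt=75.1-.294*d; 
        bot.move_to([p[0]-xt*np.cos(yaw),p[1],p[2]-123.5+.956*d],down(yaw)); bot.dwell(.25)
        s=bot.read_state();c=bot.read_camera("wrist")
        np.savez(f"pics/{n}{k}.npz",T=camT(c,s),**c); print(n,k,s["ee_pos"],s["clock"])
        cv2.imwrite(f"pics/{n}{k}.png",c["image"])
E
python3 -c "
import cv2,numpy as np
a=[cv2.imread(f'pics/nut{k}.png')[90:390,120:520] for k in(0,1)]+[cv2.imread(f'pics/mat{k}.png')[90:390,120:520] for k in (0,1)]
cv2.imwrite('pics/m1.png',np.vstack([np.hstack(a[:2]),np.hstack(a[2:])]))"
```

```text
nut 0 [ 522.2755437  -111.44033013  179.12552071] 2.2167
nut 1 [ 519.66361561 -110.98359865  179.08172529] 5.1667
mat 1 [492.93051332 199.2677034  207.96424766] 6.6583
mat 0 [495.33141812 199.9994608  208.05270384] 9.6083
```

View pics/m1.png

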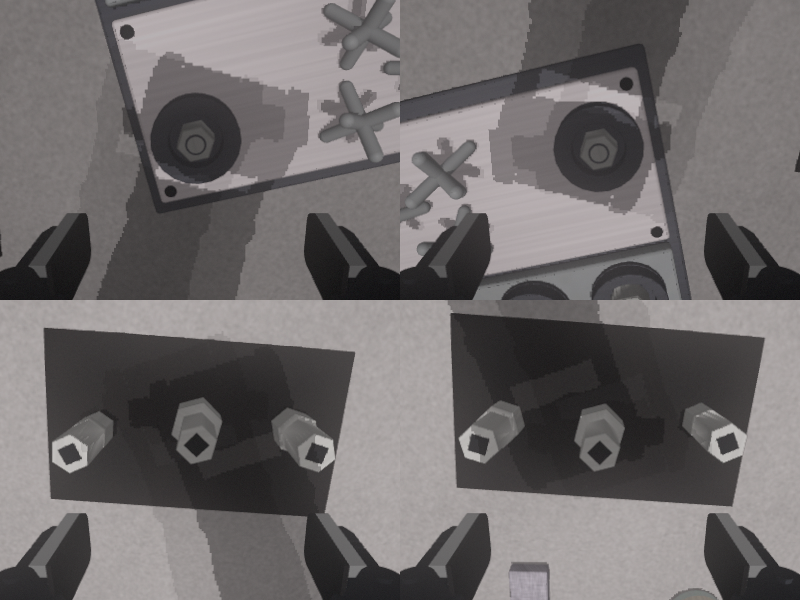

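The nut pictures show it at about (316,232) and (318,239) in full-frame pixels, inside a dark cup. The mat pictures show the three sockets with their bright hex tops clear of each other. I'll measure these by masks.

```bash
cat > m.py <<'E'
from h import *
def zmap(c,T):
    vv,uu=np.mgrid[0:480,0:640]; uv=np.c_[uu.ravel(),vv.ravel()]
    v,e=rays(c,uv,T); return (e+v*c["depth"].reshape(-1,1)).reshape(480,640,3)
def hexfit(pts): # contour points in plane, mm -> centre, flat azimuth (mod 60), across flats
    h=cv2.convexHull(pts.astype(np.float32))[:,0].astype(float)
    m=cv2.moments(h.astype(np.float32)); c=np.array([m["m10"],m["m01"]])/m["m00"]
    # support widths every degree: minimum = square to a flat
    a=np.radians(np.arange(0,180,.5)); pr=h@np.array([np.cos(a),np.sin(a)]); w=pr.max(0)-pr.min(0)
    ph=np.angle((w*np.exp(6j*a)).sum())  # width ~ max at corners
    fa=((ph/6)+np.pi/6)%(np.pi/3); 
    i=[np.argmin(abs(a-(fa+k*np.pi/3)%np.pi)) for k in range(3)]
    return c,fa,w[i]
E
cat > run.py <<'E'
from m import *
for n,zs in(("mat",83),("nut",54)):
  for k in(0,1):
    c=load(f"pics/{n}{k}.npz");T=c["T"];W=zmap(c,T)
    if n=="mat": M=(abs(W[...,2]-zs)<6)
    else:
        M=(abs(W[...,2]-zs)<3.5)&(np.hypot(W[...,0]-521,W[...,1]+111)<25)
        r=np.hypot(W[...,0]-521,W[...,1]+111); z=W[...,2]
        print("nut z by r",[(q,np.round(np.percentile(z[(r>=q)&(r<q+3)],[10,50,90]),1)) for q in range(0,45,3)])
    M=M.astype(np.uint8); 
    for q in cv2.findContours(M,cv2.RETR_EXTERNAL,cv2.CHAIN_APPROX_NONE)[0]:
        if cv2.contourArea(q)<250: continue
        uv=q[:,0]; i=np.zeros((480,640),np.uint8);cv2.drawContours(i,[q],-1,1,-1)
        z=np.median(W[...,2][(i&M)>0]); P=onplane(c,uv,zs,T)[:,:2]
        ce,fa,w=hexfit(P)
        if abs(ce-[[521,-111]] if n=="nut" else [[494,200]]).max()>130: continue
        print(n,k,"z",round(float(z),1),"c",ce.round(1),"flat",np.degrees(fa).round(1),"w",w.round(1))
E
python3 run.py
```

```text
Traceback (most recent call last):
  File "run.py", line 16, in <module>
    if abs(ce-[[521,-111]] if n=="nut" else [[494,200]]).max()>130: continue
       ~~~^^^^^^^^^^^^^^^^^^^^^^^^^^^^^^^^^^^^^^^^^^^^^^
TypeError: bad operand type for abs(): 'list'
```

```bash
sed -i 's/if abs(ce-.*/if abs(ce-((521,-111) if n=="nut" else (494,200))).max()>130: continue/' run.py; python3 run.py
```

```text
mat 0 z 82.8 c [491.8 288.8] flat 24.4 w [26.6 27.2 28.5]
mat 0 z 82.9 c [492.6 116.2] flat 41.5 w [28.3 27.3 26.6]
mat 0 z 82.9 c [498.4 199.9] flat 14.3 w [27.  26.  26.7]
mat 1 z 82.8 c [496.1 200.8] flat 15.1 w [27.2 26.  26.6]
mat 1 z 82.6 c [489.4 289.3] flat 24.0 w [28.1 27.8 26. ]
mat 1 z 82.8 c [490.  116.4] flat 42.9 w [25.8 27.8 27.8]
nut z by r [(0, array([54.2, 54.8, 55.3])), (3, array([53.6, 54.6, 55.4])), (6, array([53.1, 54.3, 55.2])), (9, array([ 53.2,  54.6, 241.5])), (12, array([234.3, 242.9, 249. ])), (15, array([ 34.8, 240.4, 248.4])), (18, array([ 34.4, 238.3, 244.7])), (21, array([ 47.3, 237.1, 255.4])), (24, array([ 47.7, 251.8, 256.6])), (27, array([ 47.8, 248.9, 256.2])), (30, array([ 47.9, 246.5, 254.2])), (33, array([ 46.5, 243.2, 251.6])), (36, array([ 29.6, 237.7, 246.7])), (39, array([ 29.5, 227. , 242.6])), (42, array([ 29.8, 196.5, 236.7]))]
nut 0 z 54.1 c [ 525.5 -110.9] flat 13.7 w [24.4 23.8 24.2]
nut z by r [(0, array([53.9, 54.6, 55.5])), (3, array([53.4, 54.5, 55.5])), (6, array([45.6, 53.8, 55. ])), (9, array([ 46.3, 239. , 247.9])), (12, array([233.2, 243. , 249. ])), (15, array([ 53.7, 241.5, 247.9])), (18, array([ 38.4, 238.1, 243.5])), (21, array([ 40.6,  48.7, 256.2])), (24, array([ 47.5, 250.9, 256.2])), (27, array([ 47.1, 246.7, 255.6])), (30, array([ 33.3, 244.5, 253.4])), (33, array([ 30. , 241. , 250.4])), (36, array([ 29.6, 239.6, 246.1])), (39, array([ 29.3, 235.7, 242.3])), (42, array([ 29.9, 195.9, 234.9]))]
nut 1 z 53.9 c [ 523.6 -110.1] flat 13.0 w [24.3 23.9 24. ]
```

Run:
```python
from m import *
S=dict(L=(490.6,289.0),M=(497.2,200.4),R=(491.3,116.3))
for n,s in S.items():
  for k in(0,1):
    c=load(f"pics/mat{k}.npz");T=c["T"];W=zmap(c,T);off=np.array(s)+[(1.2,0),(-1.2,0)][k]
    d=W[...,:2]-off; r=np.hypot(d[...,0],d[...,1]); z=W[...,2]
    for lo,hi in((8,28),(45,75)):
        q=r[(z>lo)&(z<hi)&(r<35)]; print(n,k,lo,len(q),np.percentile(q,[50,80,90,97]).round(1) if len(q) else 0,end=" | ")
    M=((z>81.2)&(r<25)).astype(np.uint8)
    q=max(cv2.findContours(M,0,1)[0],key=cv2.contourArea)
    ce,fa,w=hexfit(onplane(c,q[:,0],83,T)[:,:2]);print(ce.round(1),np.degrees(fa).round(1),w.round(1))
```

```text
L 0 8 244 [12.9 13.8 14.1 14.8] | L 0 45 543 [12.5 13.3 13.7 14.4] | [491.2 289.6] 24.5 [26.2 25.8 26.4]
L 1 8 214 [12.7 13.5 13.9 14.3] | L 1 45 489 [12.3 13.1 13.4 13.9] | [643.4 446. ] 15.9 [111.4 112.2  20.7]
M 0 8 148 [18.9 20.2 20.6 21.2] | M 0 45 294 [12.9 13.7 14.  14.6] | [301.9 203.3] 1.7 [ 76.8 191.9 189.8]
M 1 8 171 [18.8 20.  20.5 20.9] | M 1 45 327 [12.8 13.6 13.9 14.5] | [684.1 202.5] 0.6 [ 73.1 159.5 144.3]
R 0 8 281 [15.6 16.5 17.  17.6] | R 0 45 530 [12.6 13.4 13.8 14.6] | [312.1 -14.8] 56.6 [137.9  44.2 110.9]
R 1 8 238 [15.4 16.3 16.7 17.1] | R 1 45 482 [12.5 13.3 13.8 14.3] | [669.  -33.8] 4.2 [118.9  84.2 171. ]
```

Nut: 24 mm across flats, so socket_b should fit. By tube width L is a, M is c and R is b. I'll take two closer views of R before grasping.

Run:
```python
from rig import bot
from m import *
p=(491.3,116.3,83);d=200;out=[]
for k,yaw in((0,0),(1,np.pi)):
    xt=75.1-.294*d
    bot.move_to([p[0]-xt*np.cos(yaw),p[1],p[2]-123.5+.956*d+10],down(yaw)); bot.dwell(.2)
    s=bot.read_state();c=bot.read_camera("wrist");T=camT(c,s);W=zmap(c,T)
    np.savez(f"pics/b{k}.npz",T=T,**c);cv2.imwrite(f"pics/b{k}.png",c["image"])
    r=np.hypot(W[...,0]-p[0],W[...,1]-p[1]);z=W[...,2]
    for th in(78,80.5):
        M=((z>th)&(z<90)&(r<25)).astype(np.uint8)
        q=max(cv2.findContours(M,0,1)[0],key=cv2.contourArea)
        ce,fa,w=hexfit(onplane(c,q[:,0],83,T)[:,:2]);print(k,th,ce.round(1),np.degrees(fa).round(1),w.round(1),np.median(z[M>0]))
    q0=np.mean(cv2.minEnclosingCircle(q)[0:1],axis=0); out.append((rays(c,q0,T)))
print("two-view top point",meet(out[0][1],out[0][0][0],out[1][1],out[1][0][0]),bot.read_state()["clock"])
```

```text
0 78 [492.2 115. ] 40.9 [26.6 25.9 26.8] 82.910470571937
0 80.5 [492.  114.9] 41.0 [26.3 25.9 26.4] 82.92484648438639
1 78 [490.3 115.6] 42.0 [26.4 25.8 26.8] 82.84426551058806
1 80.5 [490.5 115.6] 41.9 [26.  25.7 26.3] 82.86701588706529
two-view top point (array([491.28279788, 115.26797887,  79.7226489 ]), np.float64(0.8487608950915126)) 13.2917
```

Run:
```python
from rig import bot
from m import *
b=np.array([491.2,115.25]);q=down(np.radians(71.5))
bot.move_to([*b,130],q); bot.servo_line([*b,65],speed=100)
s=bot.read_state();print("pre",s["ee_pos"],s["ft_force"])
print(bot.move_gripper(15,60)); s=bot.read_state();print(s["grip_width"],s["grip_force"],s["ee_pos"],s["ft_force"],s["clock"])
bot.servo_line([*b,135],speed=120); s=bot.read_state();print(s["grip_width"],s["grip_force"],s["ft_force"])
n=[524.5,-110.5];q=down(np.radians(43.3))
bot.move_to([*n,145],q); bot.servo_line([*n,122],speed=80);bot.dwell(.3); s=bot.read_state();print(s["ee_pos"],s["ft_force"],s["clock"])
c=bot.read_camera("wrist");np.savez("pics/h.npz",T=camT(c,s),**c)
cv2.imwrite("pics/h.png",c["image"]); c=bot.read_camera("scene");cv2.imwrite("pics/h2.png",cv2.resize(c["image"][170:320,130:330],(800,600)))
```

```text
pre [491.49621591 115.30782187  65.45852469] [ 0.91394685  0.51137766 -0.02891116]
False
25.165575222959728 59.212274509482086 [491.42901183 115.26276828  65.29811917] [-0.53262826 -0.86726437  3.34134872] 16.325
25.114692605814955 58.99805270601064 [ 0.46269131 -0.1587722  -3.09592339]
[ 524.61316382 -110.52189388  122.32825986] [ 0.39902456 -0.134913   -3.25446496] 18.7083
```

View pics/h.png

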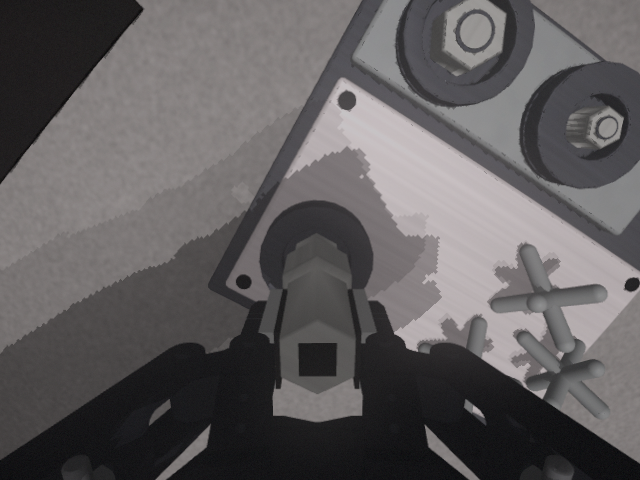

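The socket is held square in the fingers, with its top at about (318,358) above the cup at (316,250). Next I lower it until the force changes.

Run:
```python
from rig import bot
from m import *
n=[524.5,-110.5]
print(bot.servo_line([*n,97],speed=25,until_force=12)); s=bot.read_state();print(s["ee_pos"],s["ft_force"],s["moment"],s["grip_width"],s["clock"])
```

```text
False
[ 524.58218913 -110.52496856   97.17198316] [ 0.5506803  -0.35610176 -3.19961804] [ 0.05117131 -0.01981604  0.04462759] 24.990713689698516 19.9583
```

Run:
```python
from rig import bot
from m import *
n=[524.5,-110.5]
print(bot.servo_line([*n,91],speed=12,until_force=10)); bot.dwell(.4);s=bot.read_state();print(s["ee_pos"],s["ft_force"],s["moment"],s["grip_width"],s["grip_force"],s["clock"])
c=bot.read_camera("scene");np.savez("pics/e.npz",T=camT(c),**c);cv2.imwrite("pics/e.png",cv2.resize(c["image"][130:310,130:430],(800,480),interpolation=cv2.INTER_CUBIC))
```

```text
True
[ 524.6672195  -110.50890104   96.27853953] [-1.37252749  0.44115342  5.68646532] [ 7.81347295e-02  1.84690550e-01 -4.76504594e-05] 25.41917730232554 60.173183642327785 20.625
```

View pics/e.png

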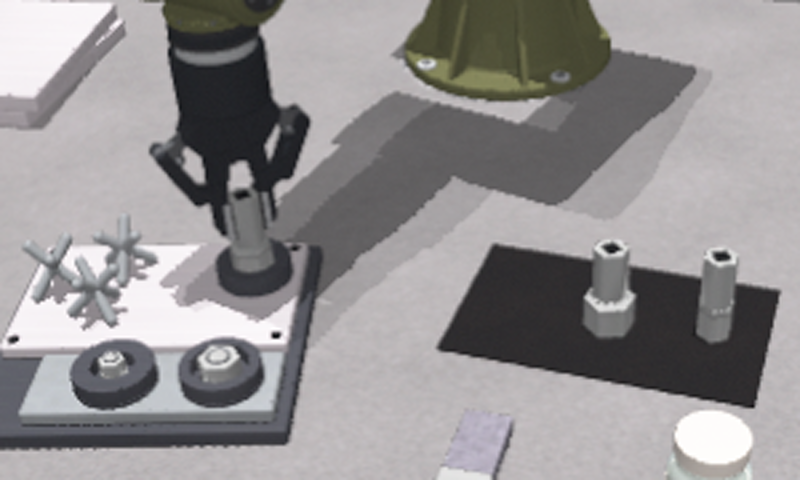

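The picture shows socket_b upright in the cup at about (250,240), and the other two standing on the mat. Contact came at TCP z 96.3. The grasp was at 65.3 and the floor is 31 mm higher, so the socket is fully seated, and the others were never touched.

```bash
python3 -c "
from rig import bot
print(bot.finish_job())"
```

```text
the job is handed in; nothing more can be done
None
```

Job handed in: the clamp nut measured 24 mm in the camera views, so I tried only socket_b; it slid down to the cup's floor and is still gripped there upright, and I moved nothing else (no verdict was returned).

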